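# Clear the repair mat into the caddy and switch off the magnifier lamp

### The arm

A 7-joint arm with a two-finger parallel gripper is mounted at the origin on the work surface. World frame = base frame: x ahead of the robot, y to its left, z up, the work surface at z = 0. Lengths are in m, angles in rad, forces in N, time in s.
With the tool pointing down it reaches from about 0.35 to 0.9 m from the base axis. Payload 19.9 kg.
Tool frame: the origin (TCP) lies between the finger pads; the fingertips stand 19 mm ahead of it and the grasp point (between the pads) is the TCP; z points along the fingers, y is the line along which they close (so a half turn about z gives the same grasp; the last joint's range is limited). The gripper opens to 94 mm and grips with 3 to 60 N. Pads are 16 mm wide; open, the fingers measure 119 mm over their backs; the gripper's body (75 mm by 177 mm) begins 78 mm behind the grasp point.
Start: joints at [-1.187, 0.417, -0.01, 1.614, 0.005, 1.111, -0.053], TCP at [0.258, 0.569, 0.224] pointing down, gripper open.
Joint ranges: [-2.81, 2.81], [-0.39, 2.02], [-1.27, 1.25], [0.06, 2.57], [-1.19, 4.33], [0.19, 2], [-2.82, 2.82]. Speed limits (rad/s): [1.89, 1.89, 2.39, 2.39, 3.01, 3.01, 3.01].

### API

Orientations are given as a 3x3 rotation matrix whose columns are the frame's x, y, z axes.
In Python, from rig import robot gives the robot as it stands. Calls block until the motion is done:
- robot.move_ptp(position, orientation): joint-space move of the TCP to a pose.
- robot.move_linear(position, velocity=0.15, frame=None, threshold=None): straight line of the TCP; frame=None keeps the orientation; velocity is the mean speed in m/s. With threshold (N) it stops when the force on the tool has changed by that much, and returns True; else False.
- robot.goto_joints(angles): joint-space move.
- robot.gripper_to(opening): finger opening in m; the grip force is fixed at half the most; returns when the fingers have stopped.
- robot.pause(seconds).
- robot.ik(position, orientation): joint angles nearest the present ones, or None.
- robot.get_state(): the state.
- robot.grab_frame(name): name is "scene" or "top" or "wrist"; returns the picture (400x640x3 uint8, red, green, blue); there is no depth.
- robot.camera_info(name): a dict with "fx", "fy", "cx", "cy" (pixels), "rvec" (rotation vector, rad) and "tvec" (3), from world to camera coordinates, as OpenCV has them. Camera axes: x right, y down, z forward; pixel columns grow to the right and rows downward; lengths in m; the calibration is good to about 2 mm. A picture is of the moment at which its call begins: read the wrist's pose just before it. camera_info takes no time and is no camera call; for the wrist camera it gives the pose at the moment of the call.
A pose or a line that the arm cannot do raises robot.PlanningError and nothing moves.
- robot.sign_off(): hands the job in; it is judged then, once.
The state is a dict: "time": time; "qpos": joint angles; "joint_vel": joint speeds; "effort": joint torques, N m; "ee_pos": TCP position; "tool_rot": TCP orientation; "force": force on the tool from outside, world axes, zero at the start; "moment": the same for the moment, N m; "opening": finger opening in m; "grasp_force": force on a finger pad.
Only numpy, scipy, OpenCV 4.12 (cv2) and the standard library are available. Lean on these libraries where they do the work, as an engineer would, in place of code of your own. Each camera call takes 0.05 s, during which the arm holds its last target. There are 200 camera calls.

### The job

Clear the orange mat: lay both steel hand tools in the caddy's long tray, and stand the glass dropper bottle upright in the empty square pocket, beside the pocket with the other bottle, setting it down rather than dropping or tipping it. When everything is away, switch the magnifier lamp off: press its small button fully down and let it up, then its large button the same way. Leave the other bottle and the other things on the bench where they are.

Things in the scene. Friction and masses are not known exactly. Their poses are not given: they have to be found in the camera images.
- caddy: Fixed yellow plastic open caddy left or right of the mat, 200 x 180 x 36 mm high (x, y, z); walls and floor 4 mm. A divider along x parts a long tray (+y side, inside 192 x 85 mm) from two square pockets side by side along x (-y side, inside 94 x 83 mm each). A small rim-high tab juts 11 mm from each x end. Origin: centre of the underside, z up.
- tray (a point): Centre of the inner floor of the caddy's long tray, 4 mm above the bench; axes as the caddy
- pocket_near (a point): Centre of the inner floor of the empty square pocket (caddy -x end), 4 mm above the bench; axes as the caddy
- pocket_far (a point): Centre of the inner floor of the square pocket with the twist-cap bottle (caddy +x end), 4 mm above the bench; axes as the caddy
- mat: Fixed orange silicone mat, 260 x 360 mm, 3 mm thick; origin: centre of the underside. The three things to put away lie on it.
- probe: Steel double-ended probe, 130 mm long: a handle 70 mm long of 8 x 8 mm section in the middle, a thin pointed wire at each end (one straight, one bent). Lies along its x axis; origin: middle of its length, on the underside of the handle, z up.
- probe_end_a (a point): Bent tip of the probe, 65 mm from the origin along -x, 4 mm up
- probe_end_b (a point): Straight tip of the probe, 65 mm from the origin along +x, 4 mm up
- spatula: Steel double-ended spatula, 134 mm long: a handle 70 mm long of 8 x 8 mm section in the middle, a small flat paddle 10 mm wide at each end. Lies along its x axis; origin: middle of its length, on the underside of the handle, z up.
- spatula_end_a (a point): One paddle of the spatula, 65 mm from the origin along -x, 4 mm up
- spatula_end_b (a point): The other paddle of the spatula, 65 mm from the origin along +x, 4 mm up
- dropper_bottle: Brown glass dropper bottle standing on the mat, 67 mm high: body 28 mm in diameter up to 34 mm, black collar 19 mm in diameter from 41 to 55 mm, rubber bulb 11 mm in diameter above. Origin: centre of the underside, z up.
- cap_bottle: Bystander: brown glass bottle with a twist cap that already stands in the caddy's pocket_far, 56 mm high: body 34 mm in diameter up to 32 mm, black cap 25 mm in diameter from 38 to 56 mm. Origin: centre of the underside, z up.
- lamp: Fixed desk magnifier lamp, on the other side of the mat from the caddy: white base 130 x 150 x 22 mm (centre 10 mm along +x) with two grey press buttons on top, a short steel stem 58 mm along +x, beyond it a ring-shaped lens head 120 mm across, centred 165 mm along +x, its top at about 95 mm. Origin: on the underside, z up.
- small_button_top (a point): Centre of the top of the small round button (20 mm in diameter), 38 mm along the lamp's +y; pressed straight down
- large_button_top (a point): Centre of the top of the large round button (34 mm in diameter), 38 mm along the lamp's -y; pressed straight down
- small_button (a joint): Travel of the small button in m: 0 up, 0.006 fully down; springs back; about 4 N
- large_button (a joint): Travel of the large button in m: 0 up, 0.006 fully down; springs back; about 4 N
- wire_spool: Bystander: spool of copper wire, 60 mm in diameter, 40 mm high; origin: centre of the underside
- meter: Bystander: grey hand-held meter lying flat, 75 x 140 x 38 mm; origin: centre of the underside
- paste_tin: Bystander: small metal tin, 56 mm in diameter, 35 mm high; origin: centre of the underside

How it is judged:
By the outcome, as a careful person would: the job done as asked, in the order asked, and still so for the second after the job is handed in, with the robot touching nothing.
It also fails if it takes over 67 s, if anything falls off the work surface, if the arm or the gripper's body presses on something with over 40 N, if the wrist force passes 120 N, or if a joint passes its speed limit or range.

## Working session

There is one attempt and no reset: what is moved stays moved. The work goes in short steps, each a Python script; the robot and the scene stay as the last script left them, time stands still between calls to the robot, and variables do not carry over. Pictures are saved under pics/ and viewed, at most 10 in all, crops included, and the job is handed in when it is done.

```bash
mkdir -p pics; ls; python3 - <<'E'
from rig import robot
import cv2
for n in("top","scene"):
    cv2.imwrite(f"pics/{n}0.png",robot.grab_frame(n)[:,:,::-1]); print(n,robot.camera_info(n))
s=robot.get_state();print(s["time"],s["ee_pos"],s["tool_rot"],s["opening"])
E
```

```text
pics
top {'fx': 379.921854991801, 'fy': 379.921854991801, 'cx': 319.18345482781206, 'cy': 199.1443546762418, 'rvec': array([ 2.1365541 , -2.15697874,  0.19249909]), 'tvec': array([-0.00364515,  0.59371238,  1.15512388])}
scene {'fx': 459.46700578089013, 'fy': 459.46700578089013, 'cx': 324.9028159004893, 'cy': 199.03063987018274, 'rvec': array([ 0.8287576 ,  2.63522684, -0.97701858]), 'tvec': array([ 0.49532502, -0.24905312,  1.39542209])}
0.1 [0.2580349  0.56890293 0.22391515] [[-9.10692232e-01  4.13085367e-01 -3.71160051e-04]
 [ 4.13085527e-01  9.10691698e-01 -9.89349360e-04]
 [-7.06733656e-05 -1.05431362e-03 -9.99999442e-01]] 0.09408299297479589
```

View pics/top0.png

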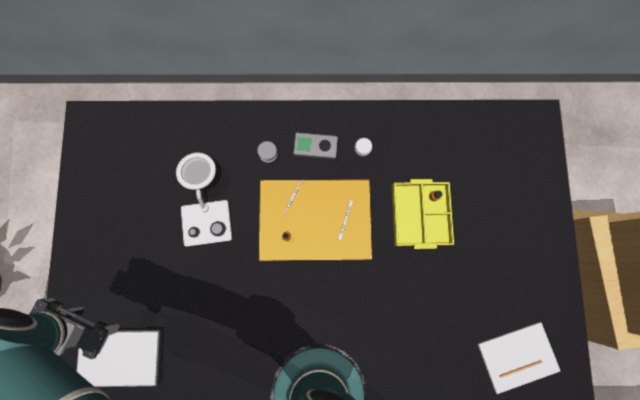

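View pics/scene0.png

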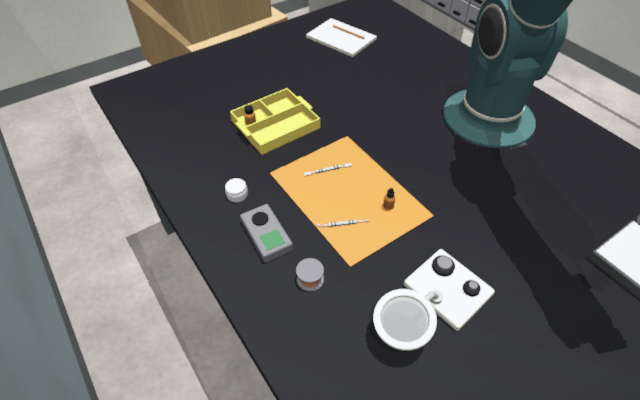

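The top view shows the mat centred at about (316,220), with the probe at (293,197), the spatula at (346,220) and the dropper at (286,237). The caddy is at (423,213), with its empty pocket at (438,229). The lamp base is at (206,223), with the small button at (193,232) and the large one at (217,229). Next I'll take closer looks with the wrist camera.

```bash
cat > h.py <<'E'
from rig import robot
import numpy as np, cv2
def cast(info,px,z):
    "pixels (N,2) -> world points on plane z"
    K=np.array([[info["fx"],0,info["cx"]],[0,info["fy"],info["cy"]],[0,0,1]])
    R=cv2.Rodrigues(np.array(info["rvec"]))[0]; c=-R.T@np.ravel(info["tvec"])
    px=np.atleast_2d(np.array(px,float)); d=(R.T@np.linalg.inv(K)@np.c_[px,np.ones(len(px))].T).T
    return c+d*((z-c[2])/d[:,2])[:,None]
def down(a):
    "tool down, closing line (tool y) at world angle a, half turn chosen near +y"
    a=(a%np.pi); y=np.array([np.cos(a),np.sin(a),0]); z=np.array([0,0,-1.])
    return np.c_[np.cross(y,z),y,z]
E
python3 - <<'E'
from h import *
import pickle
i=robot.camera_info("top")
for n,p,z in [("mat",(316,220),.003),("probe",(293,197),.01),("spat",(346,220),.01),("drop",(286,237),.06),("caddy",(423,213),.036),("lamp",(206,223),.022),("sb",(193,232),.025),("lb",(217,229),.025)]: print(n,cast(i,p,z)[0].round(3))
w=robot.camera_info("wrist");R=cv2.Rodrigues(w["rvec"])[0];c=-R.T@np.ravel(w["tvec"]);s=robot.get_state()
print(w["fx"],"cam in tool",s["tool_rot"].T@(c-s["ee_pos"]), "axis",s["tool_rot"].T@R.T)
sh={}
c0=cast(i,(316,220),.003)[0]; l0=cast(i,(208,228),.022)[0]; k0=cast(i,(423,213),.036)[0]
for n,p in (("lamp",l0),("mat",c0),("cad",k0)):
    robot.move_ptp([p[0]-.07,p[1],.36],down(np.pi/2))
    sh[n]=(robot.camera_info("wrist"),robot.grab_frame("wrist")); print(n,robot.get_state()["time"],robot.get_state()["ee_pos"])
pickle.dump(sh,open("sh.pkl","wb"))
cv2.imwrite("pics/w0.png",np.vstack([sh["mat"][1][:,:,::-1]]))
cv2.imwrite("pics/w1.png",cv2.resize(np.hstack([sh["lamp"][1],sh["cad"][1]])[:,:,::-1],(800,250),interpolation=cv2.INTER_AREA))
E
```

```text
mat [0.532 0.001 0.003]
probe [0.607 0.075 0.01 ]
spat [ 0.531 -0.096  0.01 ]
drop [0.474 0.094 0.06 ]
caddy [ 0.548 -0.341  0.036]
lamp [0.524 0.351 0.022]
sb [0.495 0.391 0.025]
lb [0.504 0.315 0.025]
321.1121412544381 cam in tool [ 0.06585565  0.00048758 -0.15970556] axis [[ 5.20284162e-04 -9.73482676e-01 -2.28760156e-01]
 [ 9.99999499e-01  7.02216819e-04 -7.13900574e-04]
 [ 8.55609069e-04 -2.28759669e-01  9.73482553e-01]]
lamp 1.3583 [0.43694095 0.34558413 0.35930821]
mat 2.7083 [0.46238282 0.00224911 0.35989996]
cad 4.05 [ 0.47881747 -0.33927939  0.35995106]
```

View pics/w0.png

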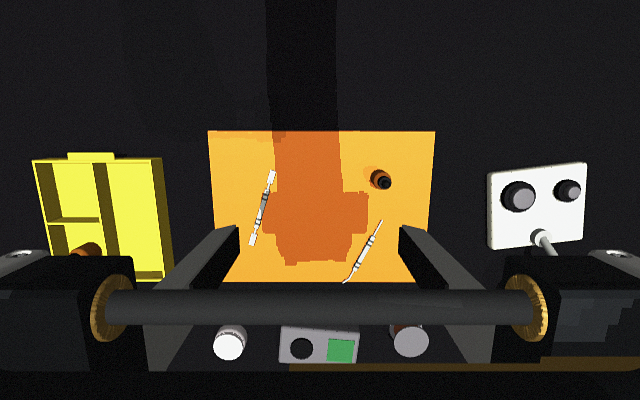

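View pics/w1.png

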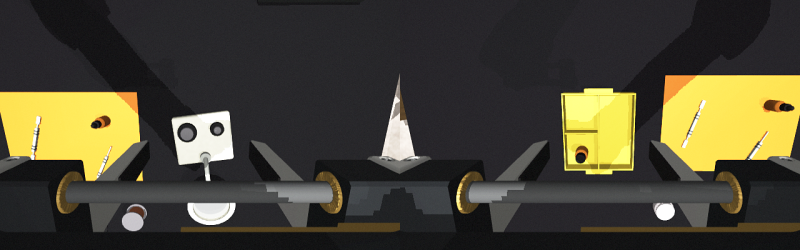

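The mat view shows the spatula from (272,172) to (252,243), the probe from (381,221) to (346,282), and the dropper bulb near (383,182). In the paired view the lamp buttons and the whole caddy are clear of the gripper. Next I'll measure them with masks.

```bash
cat > m.py <<'E'
from h import *
import pickle
sh=pickle.load(open("sh.pkl","rb"))
def comps(m,lo):
    n,l,st,ce=cv2.connectedComponentsWithStats(m.astype(np.uint8)); return [(l==k,st[k],ce[k]) for k in range(1,n) if st[k,4]>=lo]
def hsv(im): return cv2.cvtColor(im,cv2.COLOR_RGB2HSV)
inf,im=sh["mat"]; h=hsv(im); roi=np.zeros(im.shape[:2],bool); roi[133:290,212:435]=1
light=roi&(h[...,1]<110)&(h[...,2]>70)
g=cv2.morphologyEx(light.astype(np.uint8),cv2.MORPH_CLOSE,np.ones((7,7)))
for m,st,ce in comps(g,60):
    r=cv2.minAreaRect(np.argwhere(m)[:,::-1].astype(np.float32))
    b=cv2.boxPoints(r); e=sorted([(np.linalg.norm(b[0]-b[1]),0),(np.linalg.norm(b[1]-b[2]),1)])[0][1]
    ends=np.array([(b[0]+b[1])/2,(b[2]+b[3])/2]) if e==0 else np.array([(b[1]+b[2])/2,(b[3]+b[0])/2])
    E=cast(inf,ends,.009); d=E[1]-E[0]
    print("tool",st,ends.round().tolist(),E.round(4).tolist(),"mid",E.mean(0).round(4),"len",np.linalg.norm(d).round(4),"ang",np.degrees(np.arctan2(d[1],d[0])).round(1))
for k in sh:
    inf,im=sh[k];h=hsv(im)
    p=cv2.projectPoints(np.array([[.474,.094,.055]]),np.array(inf["rvec"]),np.array(inf["tvec"]),np.array([[inf["fx"],0,inf["cx"]],[0,inf["fy"],inf["cy"]],[0,0,1.]]),None)[0].ravel()
    x,y=p.astype(int); q=np.zeros(im.shape[:2],bool); q[max(y-25,0):y+25,max(x-25,0):x+25]=1
    for m,st,ce in comps(q&(im.max(2)<60),40): print(k,"drop dark",p.round(),st,ce.round(1),cast(inf,ce,.05)[0].round(4))
inf,im=sh["cad"];h=hsv(im)
y=(h[...,0]>26)&(h[...,0]<36)&(h[...,1]>120)&(h[...,2]>60); y[:,:330-330]=0
c=max(comps(y,500),key=lambda c:c[1][4] if 200<c[2][0]<420 else 0)
print("cad comp",c[1])
o=cv2.morphologyEx(c[0].astype(np.uint8),cv2.MORPH_CLOSE,np.ones((25,25)));o=cv2.morphologyEx(o,cv2.MORPH_OPEN,np.ones((60,60)))
pts=cast(inf,np.argwhere(o)[:,::-1],.036)[:,:2]; r=cv2.minAreaRect((pts*1000).astype(np.float32)); print("caddy",r)
def z(n,k,x0,y0,x1,y1,s):
    return cv2.resize(sh[k][1][y0:y1,x0:x1,::-1],(400,300),interpolation=cv2.INTER_NEAREST)
cv2.imwrite("pics/z.png",np.vstack([np.hstack([z(0,"lamp",260,165,380,255,0),z(0,"mat",480,155,600,245,0)]),np.hstack([z(0,"mat",345,150,425,210,0),z(0,"mat",300,210,400,285,0)])]))
E
python3 m.py
```

```text
tool [249 169  27  77 385] [[273.0, 170.0], [250.0, 245.0]] [[0.4667, -0.0707, 0.009], [0.594, -0.1124, 0.009]] mid [ 0.5303 -0.0916  0.009 ] len 0.134 ang -18.1
tool [342 220  41  64 269] [[383.0, 221.0], [344.0, 284.0]] [[0.5511, 0.1098, 0.009], [0.6665, 0.0472, 0.009]] mid [0.6088 0.0785 0.009 ] len 0.1313 ang -28.5
tool [403 225  32  41 519] [[409.0, 222.0], [440.0, 260.0]] [[0.5532, 0.1528, 0.009], [0.621, 0.21, 0.009]] mid [0.5871 0.1814 0.009 ] len 0.0887 ang 40.2
tool [212 226  21  26 240] [[228.0, 223.0], [207.0, 247.0]] [[0.5547, -0.1479, 0.009], [0.5977, -0.1858, 0.009]] mid [ 0.5762 -0.1669  0.009 ] len 0.0573 ang -41.4
lamp drop dark [149. 196.] [146 193  17  12 153] [153.9 198.8] [0.4792 0.0987 0.05  ]
mat drop dark [381. 179.] [378 176  13  13 132] [384. 182.] [0.4787 0.0994 0.05  ]
cad drop dark [617. 169.] [607 165  24  13 221] [617.6 171.4] [0.4788 0.1009 0.05  ]
cad comp [ 258  144  120  135 9564]
caddy ((549.0951538085938, -334.8067932128906), (199.0887908935547, 169.87326049804688), 0.12556782364845276)
```

View pics/z.png

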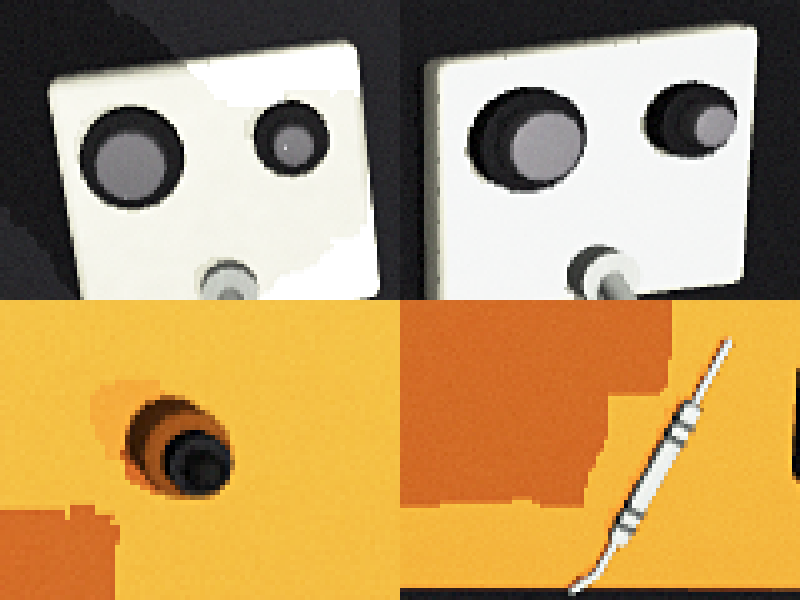

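In the crops, the large button top is at (299,214.5) in the lamp view and (524,198.5) in the mat view. The small one is at (348,208.5) and (574.5,193). The probe handle runs from (372.5,236) to (355,270). I'll triangulate the buttons and refine the caddy position.

```bash
cat >> m.py <<'E'
print("-----")
def P(i): 
    K=np.array([[i["fx"],0,i["cx"]],[0,i["fy"],i["cy"]],[0,0,1]]); return K@np.c_[cv2.Rodrigues(np.array(i["rvec"]))[0],np.ravel(i["tvec"])]
def button(k,x,y):
    im=sh[k][1]; q=np.zeros(im.shape[:2],np.uint8); q[y-14:y+14,x-14:x+14]=1
    v=im.mean(2); c=min(comps((q>0)&(v>80)&(v<190)&(np.ptp(im.astype(int),axis=2)<40),25),key=lambda c:np.hypot(*(c[2]-[x,y]))); print(k,c[1],c[2].round(1)); return c[2]
for n,a,b in (("large",(299,214),(524,198)),("small",(348,208),(574,193))):
    X=cv2.triangulatePoints(P(sh["lamp"][0]),P(sh["mat"][0]),button("lamp",*a).reshape(2,1),button("mat",*b).reshape(2,1)).ravel(); print(n,(X[:3]/X[3]).round(4))
    for z in (.03,.035,.04): print(z,cast(sh["lamp"][0],a,z)[0].round(4),cast(sh["mat"][0],b,z)[0].round(4))
E_=cast(sh["mat"][0],[(372.5,236.2),(355,270)],.011); d=E_[1]-E_[0]; print("probe handle",E_.mean(0),np.degrees(np.arctan2(d[1],d[0])))
o=cv2.morphologyEx(c[0].astype(np.uint8),cv2.MORPH_CLOSE,np.ones((15,15)))
inf=sh["cad"][0]; st=c[1]
rows=np.arange(st[1]+25,st[1]+st[3]-25); L=np.array([(np.flatnonzero(o[r]).min()-.5,r) for r in rows]);Rr=np.array([(np.flatnonzero(o[r]).max()+.5,r) for r in rows])
cols=[q for q in range(st[0]+10,st[0]+st[2]-10) if abs(q-st[0]-st[2]/2)>28]
T=np.array([(q,np.flatnonzero(o[:,q]).min()-.5) for q in cols]);B=np.array([(q,np.flatnonzero(o[:,q]).max()+.5) for q in cols])
for n,e,ax in (("L",L,0),("R",Rr,0),("T",T,1),("B",B,1)):
    w=cast(inf,e,.036); f=np.polyfit(w[:,ax],w[:,1-ax],1); print(n,"slope deg",np.degrees(np.arctan(f[0])).round(2),"median",np.median(w[:,:2],axis=0).round(4), "at centre",np.polyval(f,[.549,-.337][ax]).round(4))
E
python3 m.py | sed -n '/-----/,$p'
```

```text
-----
lamp [289 205  21  20 326] [298.6 214.3]
mat [513 188  22  21 351] [523.3 198.4]
large [0.5052 0.3148 0.0419]
0.03 [0.5082 0.3147 0.03  ] [0.5071 0.3236 0.03  ]
0.035 [0.5068 0.3151 0.035 ] [0.506  0.3203 0.035 ]
0.04 [0.5054 0.3154 0.04  ] [0.5049 0.317  0.04  ]
lamp [342 203  12  12 110] [347.5 208.2]
mat [568 187  13  13 120] [574.  192.5]
small [0.4955 0.3901 0.0422]
0.03 [0.4983 0.392  0.03  ] [0.499  0.4002 0.03  ]
0.035 [0.497  0.3915 0.035 ] [0.4979 0.3961 0.035 ]
0.04 [0.4957 0.391  0.04  ] [0.4969 0.3921 0.04  ]
probe handle [0.60802042 0.0789845  0.011     ] -24.21520879787368
L slope deg -6.62 median [ 0.544  -0.4204] at centre -0.4181
R slope deg -4.24 median [ 0.5436 -0.2517] at centre -0.2543
T slope deg 0.47 median [ 0.4475 -0.3831] at centre 0.448
B slope deg -0.13 median [ 0.6479 -0.3868] at centre 0.6478
```

```bash
cat >> m.py <<'E'
im=sh["cad"][1][130:290,240:400]; mm=np.repeat(o[130:290,240:400,None]*255,3,2)
cv2.imwrite("pics/c.png",cv2.resize(np.hstack([im[:,:,::-1],mm]),None,fx=2.5,fy=2.5,interpolation=cv2.INTER_NEAREST))
E
python3 m.py >/dev/null; python3 - <<'E'
import cv2,numpy as np
t=cv2.imread("pics/top0.png")[170:260,380:470]
a=cv2.imread("pics/c.png"); t=cv2.resize(t,(400,200*2),interpolation=cv2.INTER_NEAREST)
a[:, 400:]=t
cv2.imwrite("pics/c2.png",a)
E
```

```text
(no output)
```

View pics/c2.png

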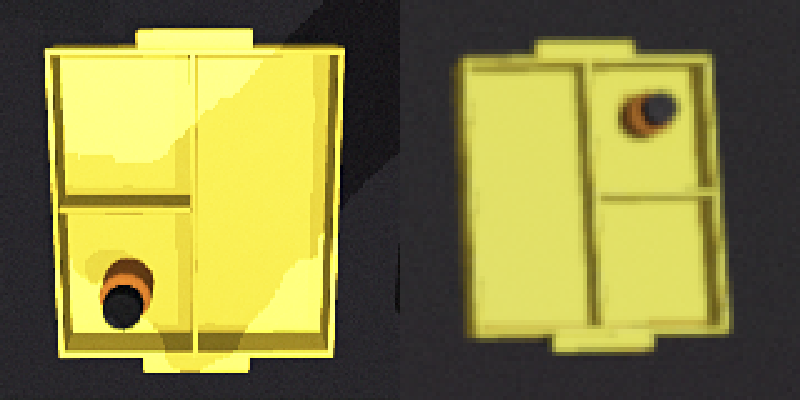

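The caddy rim corners in the left crop are at (45,48), (345,48), (332,357) and (58,357). The empty pocket is upper-left there, which is the robot side. I'll cast the corners onto the rim plane.

```bash
python3 - <<'E'
from h import *
import pickle
inf=pickle.load(open("sh.pkl","rb"))["cad"][0]
W=cast(inf,np.array([(45,48),(345,48),(332,357),(58,357)])/2.5+[240,130],.036)[:,:2]
print(W.round(4)); r=cv2.minAreaRect((W*1000).astype(np.float32)); print(r,W.mean(0))
t=robot.camera_info("top")
W=cast(t,np.array([(458,60),(712,57),(732,333),(470,337)])*[90/400,90/400]+[380-90,170],.036)[:,:2]
print(W.round(4),W.mean(0))
E
```

```text
[[ 0.4486 -0.4293]
 [ 0.4482 -0.2504]
 [ 0.6481 -0.25  ]
 [ 0.6485 -0.429 ]]
((548.337646484375, -339.67889404296875), (199.94427490234375, 179.02444458007812), 0.11668175458908081) [ 0.54833692 -0.33965885]
[[ 0.6448 -0.2487]
 [ 0.6457 -0.4346]
 [ 0.4457 -0.4357]
 [ 0.4448 -0.2488]] [ 0.54525547 -0.34196278]
```

```bash
cat >> h.py <<'E'
H=.14
def pick(x,y,z,a,pre):
    robot.move_ptp([x,y,H],down(a)); robot.gripper_to(pre)
    robot.move_linear([x,y,z],velocity=.12); robot.gripper_to(0.0)
    s=robot.get_state(); print("gripped",s["opening"],s["grasp_force"],s["ee_pos"])
    robot.move_linear([x,y,H],velocity=.15)
    s=robot.get_state(); print("lifted",s["opening"],s["time"])
def place(x,y,z,a,rel,v=.1):
    robot.move_ptp([x,y,H],down(a)); robot.move_linear([x,y,z+.012],velocity=.15); hit=robot.move_linear([x,y,z],velocity=.03,threshold=4)
    print("hit",hit,robot.get_state()["ee_pos"]); robot.gripper_to(rel); robot.move_linear([x,y,H],velocity=.15); print("t",robot.get_state()["time"])
E
python3 - <<'E'
from h import *
r=np.radians
pick(.5305,-.0916,.0235,r(90-18.1),.04); 
if .004<robot.get_state()["opening"]<.012: place(.548,-.2965+.017,.0245,r(90),.018)
cv2.imwrite("pics/s1.png",robot.grab_frame("wrist")[:,:,::-1])
E
```

```text
gripped 0.007631070953500096 30.000606179237366 [ 0.53055504 -0.09158875  0.02357944]
lifted 0.007584852900820815 8.9333
hit True [ 0.54806311 -0.27937546  0.02457862]
t 12.3167
```

View pics/s1.png

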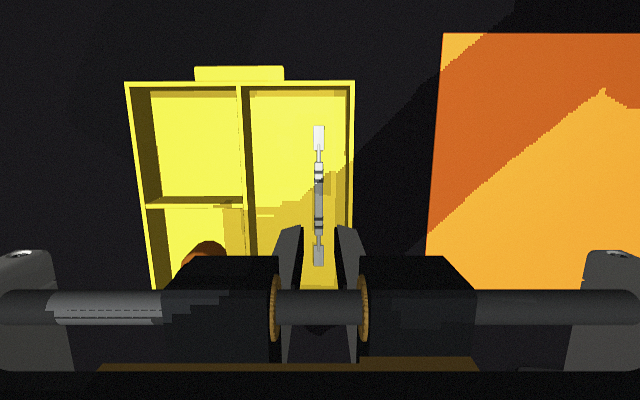

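The spatula lies flat in the tray, from (318,125) to (318,265), clear of both walls. Next is the probe, then the dropper.

```bash
python3 - <<'E'
from h import *
r=np.radians
pick(.608,.0788,.0235,r(90-25),.04)
assert .004<robot.get_state()["opening"]<.012
place(.548,-.2965-.017,.0245,r(90),.018)
pick(.479,.0997,.025,r(90),.06)
assert .024<robot.get_state()["opening"]<.031
robot.move_ptp([.499,-.3845,H],down(r(90)))
cv2.imwrite("pics/s2.png",robot.grab_frame("scene")[60:220,200:480,::-1].repeat(2,0).repeat(2,1)); print(robot.get_state()["time"])
E
```

```text
gripped 0.007456184560207167 29.991462528705597 [0.60805203 0.07881785 0.02358088]
lifted 0.007628890970911376 16.9333
hit True [ 0.54805913 -0.31337782  0.02456151]
t 21.0167
gripped 0.0274918308574016 30.000709603191353 [0.47907344 0.09974487 0.02510307]
lifted 0.02741051074763386 26.0
27.8167
```

View pics/s2.png

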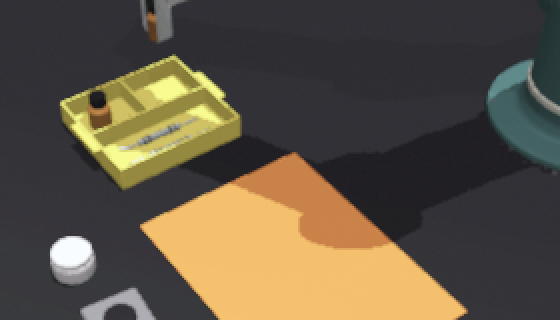

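The mat is clear, both tools are in the tray, and the dropper is held upright over the pocket. I'll set it down.

```bash
python3 - <<'E'
from h import *
x,y=.499,-.3845
robot.move_linear([x,y,.036],velocity=.12)
hit=robot.move_linear([x,y,.0255],velocity=.02,threshold=4)
s=robot.get_state();print(hit,s["ee_pos"],s["force"])
if s["ee_pos"][2]<.0275:
    robot.gripper_to(.045); robot.move_linear([x,y,H],velocity=.15)
    cv2.imwrite("pics/s3.png",robot.grab_frame("wrist")[:,:,::-1])
    print(robot.get_state()["time"])
E
```

```text
True [ 0.49900209 -0.38436081  0.02612222] [-1.33048747  0.15678395  8.31981937]
30.7917
```

View pics/s3.png

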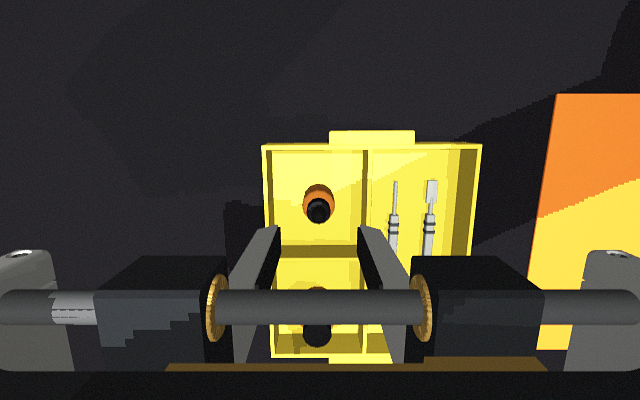

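The dropper stands upright in the empty pocket at (319,205), and both tools lie in the tray. Now the lamp's small button.

```bash
cat >> h.py <<'E'
def press(x,y):
    robot.move_ptp([x,y,.10],down(np.pi/2)); robot.gripper_to(0.0); robot.move_linear([x,y,.072],velocity=.12); robot.pause(.2)
    f0=robot.get_state()["force"][2]
    a=robot.move_linear([x,y,.050],velocity=.02,threshold=2); z1=robot.get_state()["ee_pos"][2]
    b=robot.move_linear([x,y,z1-.010],velocity=.02,threshold=14); s=robot.get_state(); robot.pause(.15); s2=robot.get_state()
    print(a,z1,b,s["ee_pos"][2],s["force"][2]-f0,"after",s2["ee_pos"][2],s2["force"][2]-f0)
    robot.move_linear([x,y,.10],velocity=.12); print("t",robot.get_state()["time"])
E
python3 - <<'E'
from h import *
robot.move_ptp([.499,-.3845,.16],down(np.pi/2))
press(.4957,.391)
E
```

```text
True 0.059663337817217915 True 0.05705237742459777 16.59289775569315 after 0.05704884437058904 16.252095465805215
t 36.8333
```

The stop came 2.6 mm below where contact was detected. I'll find the button's true rest height with a feather touch, to judge whether that was full travel.

```bash
python3 - <<'E'
from h import *
x,y=.4957,.391
robot.move_linear([x,y,.068],velocity=.12); robot.pause(.2); f0=robot.get_state()["force"][2]
for z in np.arange(.0655,.0585,-.0005):
    robot.move_linear([x,y,z],velocity=.02); s=robot.get_state(); print(s["ee_pos"][2].round(5),(s["force"][2]-f0).round(2))
    if s["force"][2]-f0>1.2: break
robot.move_linear([x,y,.10],velocity=.15); print(robot.get_state()["time"])
E
```

```text
0.06551 0.12
0.06502 -0.32
0.0645 0.41
0.06395 0.14
0.06347 0.19
0.06302 1.42
39.375
```

The button's rest contact is at z≈0.063 and the stop was at 0.057, so it moved the full 6 mm. Now the large button.

```bash
python3 - <<'E'
from h import *
press(.5052,.3152)
robot.move_linear([.5052,.3152,.2],velocity=.2)
cv2.imwrite("pics/end.png",robot.grab_frame("scene")[60:360,180:540,::-1].repeat(2,0).repeat(2,1))
E
```

```text
True 0.05969733859354272 True 0.05699996517234239 18.407829840063982 after 0.056997793432374086 17.41592538632421
t 42.2417
```

View pics/end.png

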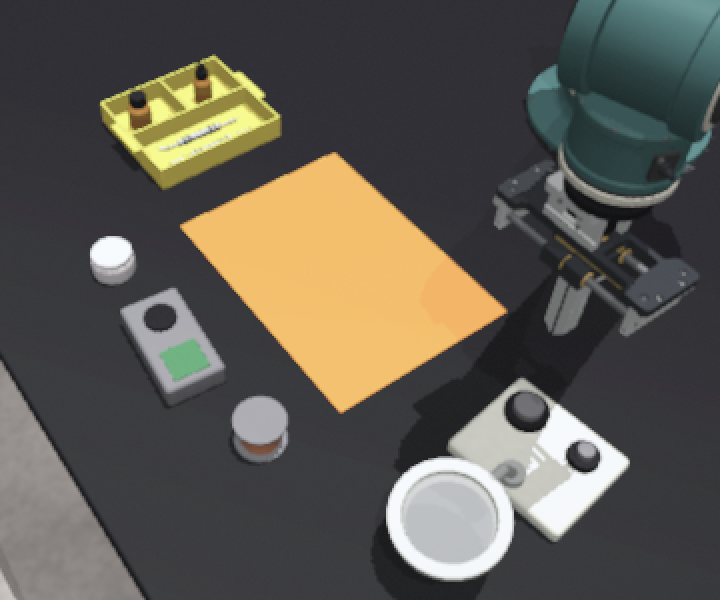

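The final view shows both bottles upright in their pockets at (203,83) and (140,110). Both tools are in the tray, the mat is clear, and the large button stopped at the same depth as the small one.

```bash
python3 -c "
from rig import robot
print(robot.sign_off())"
```

```text
the job is handed in; nothing more can be done
None
```

The job is handed in: both tools are in the long tray, the dropper bottle stands upright in the empty pocket, and the small then the large lamp button were each pressed fully down and released, though I also lightly touched the small one (under 2 N) between the two presses to check its travel.

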